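# Load the sample block and set the purge valve two turns open

### The job

Load the two sample tubes that stand singly on the bench upright and fully home in the sample block, first the tall one in pocket one (one dot), then the short one in pocket two (two dots), letting go of each. Then, by the crank handle on its wheel, close the purge valve clockwise to its stop and back it off exactly two turns, and finish with the gripper still holding the crank handle there, ready to shut it. Leave everything else on the bench where it is.

Things in the scene. Friction and masses are not known exactly. Their poses are not given: they have to be found in the camera images.
- tall_mid (a point): The tall sample tube: plain steel cylinder 30 mm in diameter with a 26 mm wide, 12 mm high black cap on top, 110 mm high in all, rounded foot, about 0.15 kg. Origin at its centre, half-way up; z is its axis. Stands upright on the bench at the start.
- short_mid (a point): The short sample tube: like the tall one but 80 mm high in all, about 0.15 kg. Origin at its centre, half-way up; z is its axis. Stands upright on the bench at the start.
- tall: The tall sample tube again; origin at the centre of its underside.
- short: The short sample tube again; origin at the centre of its underside.
- pocket1 (a point): Centre of the mouth of pocket one (one dot beside it) in the fixed aluminium sample block (85 x 210 x 45 mm high, mouths at its top face, 45 mm above the bench). Pockets are round, 34 mm wide, 30 mm deep with a flat floor 15 mm above the bench, 65 mm apart along the block's y axis. z up; x across the block, pointing away from the dots; the block's 210 mm length runs along y. The dots are on the robot's side.
- pocket2 (a point): Centre of the mouth of pocket two (two dots), the middle one; same axes and sizes as pocket one.
- parked_mid (a point): A short sample tube (80 mm high, 30 mm diameter) that already stands in pocket three (three dots) at the +y end of the block and stays there; origin at its centre.
- wheel_axis (a point): Point on the valve's upright spindle axis, level with the middle of the crank handle, 145 mm above the bench. Its x axis points, level, from the axis directly away from the closed position: shut, the handle stands on the -x side, in line with a small upright index pin (77 mm from the axis) on the round base plate. The base plate is 170 mm in diameter and fixed; the steel handwheel is 132 mm in diameter over its rim, top of rim 113 mm and top of hub 116 mm above the bench.
- handle: Upright black crank handle on the handwheel's rim, 20 mm in diameter, 53 mm high (116 to 169 mm above the bench); origin on its axis at 145 mm above the bench, 55 mm from the wheel's axis. It spins freely on its own axis, so it can be held without turning the hand while it is carried round.
- wheel (a joint): Turn of the valve handwheel in rad: 0 = closed, on its hard stop; grows as it opens, counter-clockwise seen from above (closing is clockwise). One turn is 6.283. It starts less than one turn open and can open about 2.75 turns. It stays where it is left and takes about 2 to 4 N at the handle to turn.
- weight: Bystander, leave where it is: brass knob-topped weight, 32 mm diameter, 46 mm high.
- stopper: Bystander, leave where it is: black rubber stopper, up to 32 mm diameter, 30 mm high.
- dish: Bystander, leave where it is: small white porcelain cup, 44 mm diameter, 30 mm high.
- beaker: Bystander, leave where it is: glass beaker, 60 mm diameter, 90 mm high.
- brush: Bystander, leave where it is: sieve brush lying flat, origin under its middle.
There are look-alikes about, which are no part of the job. There is more than one size of the part that bears wheel_axis; the job needs the middle-sized.

How it is judged:
By the outcome, as a careful person would: the job done as asked, in the order asked, and still so for the second after the job is handed in, while the arm keeps its last pose, push and grip.
It also fails if it takes over 72 s, if anything falls off the work surface, if the arm or the gripper's body presses on something with over 40 N, if the wrist force passes 120 N, or if a joint passes its speed limit or range.

### The arm

A 6-joint arm with a two-finger parallel gripper is mounted at the origin on the work surface. World frame = base frame: x ahead of the robot, y to its left, z up, the work surface at z = 0. Lengths are in m, angles in rad, forces in N, time in s.
With the tool pointing down it reaches from about 0.225 to 0.725 m from the base axis. Payload 3.1 kg.
Tool frame: the origin (TCP) lies midway between the tips of the shut fingers; the grasp point (between the pads) lies 19 mm behind it; y points along the fingers, z is the direction in which the jaws open and shut, and the axes are right-handed (so a half turn about y gives the same grasp; the last joint's range is limited). The gripper opens to 85 mm and grips with 20 to 120 N. Pads are 22 mm wide; open, the fingers measure 114 mm over their backs; the gripper's body (76 mm by 85 mm) begins 54 mm behind the grasp point. The pads swing forward as they close: fully open they stand 13 mm farther back than shut.
Start: joints at [-1.365, 0.048, 0.099, 1.622, 0, 1.443], TCP at [0.172, -0.496, 0.205] pointing down, gripper open.
Joint ranges: [-2.91, 2.91], [-0.99, 1.94], [-1.21, 1.42], [-2.12, 2.29], [-1.49, 1.47], [-3.14, 3.14]. Speed limits (rad/s): [2.79, 2.79, 3.14, 3.14, 3.14, 3.14].

### API

Orientations are given as a unit quaternion [w, x, y, z].
In Python, from workcell import robot gives the robot as it stands.
- The arm moves only by the tool step_arm, never from a script. Its argument "steps" is one flat list of numbers, 4 for each row, row after row: the shift along the tool's x, y, z in cm, then the turn about the tool's y in degrees. In form: [x, y, z, spin, x, y, z, spin, ...]. A call has 1 to 5 rows; each row shifts and turns the commanded pose from where the row before left it, along the tool's axes as they then stand; what a row does not reach is not made up. A row lasts 1/12 s, in which the tool goes at most 41.7 mm and 7.16 degrees, less where a joint would pass 70% of its speed; a pose out of reach is approached as far as the arm can. A call is refused whole if a number of a shift passes 4.17 or a number of a turn 7.16, either way. A call with a gripper value outside its range is refused whole. "gripper" is the closure, from 0 (fully open) to 1 (shut), set as the call begins (left out, the last holds). The fingers move at their own pace and stop on an object; the grip force is fixed at half the most. Time passes only in rows, so rows that do not move let the fingers close. It gives the time, the measured TCP pose, the force and the opening at its end, in the units of the state.
- robot.read_state(): the state, without advancing time (a new reading comes with each control period).
- robot.grab_frame(name): name is "side" or "top"; returns the picture (420x560x3 uint8, red, green, blue); there is no depth.
- robot.camera_info(name): a dict with "fx", "fy", "cx", "cy" (pixels), "distortion" ([k1, k2, p1, p2, k3] as OpenCV has them; the pictures are not rectified), "origin" and "orientation" of the camera in the world. Camera axes: x right, y down, z forward; pixel columns grow to the right and rows downward; lengths in m; the calibration is good to about 2 mm. A picture is of the moment at which its call begins. camera_info takes no time and is no camera call.
- robot.sign_off(): hands the job in, once; it reports no verdict.
Trained networks look in the newest picture that a camera, given by its name, has taken for a name from the list of things; names that differ only in an ending like _2 or _b are one class to them, and where a whole thing is asked for, a point or a joint stands for the part that bears it (a point fixed in the world has none). Each returns a list of dicts, best first, with "confidence" (0 to 1); they miss things now and then, are a little off and sometimes report something else, mostly with a low value. They report only what shows in the picture. A call takes as long as a camera call. They do not tell look-alikes from the thing itself.
- robot.find_in(camera, query): "xy" ([column, row] as shares, 0 to 1, of the picture: columns of its width, rows of its height, amid what is visible of it).
- robot.masks_of(camera, query): "region" (420x560 bool, what is visible of it) and "xy" ([column, row] as shares, 0 to 1, of the picture: columns of its width, rows of its height, amid what is visible of it).
- robot.mark_of(camera, query): "xy" ([column, row] as shares, 0 to 1, of the picture: columns of its width, rows of its height: a listed point, or the origin of a listed thing).
The state is a dict: "time": time; "joints": joint angles; "qvel": joint speeds; "joint_efforts": joint torques, N m; "position": TCP position; "tcp_rot": TCP orientation; "force": force on the tool from outside, world axes, zero at the start; "wrist_torque": the same for the moment, N m; "grip_width": opening from 0.0 (shut) to 1.0 (fully open).
Only numpy, scipy, OpenCV 4.12 (cv2) and the standard library are available. Lean on these libraries where they do the work, as an engineer would, in place of code of your own. Each camera call takes 0.05 s, during which the arm holds its last target. There are 200 camera calls.

## Working session

There is one attempt and no reset: what is moved stays moved. The work goes in short steps, Python scripts to look and compute and a tool call to move; the robot and the scene stay as the last step left them, time stands still between calls to the robot, and variables do not carry over. Pictures are saved under pics/ and viewed, about 8 in all and at most 12, crops included, and the job is handed in when it is done.

Besides the shell and the picture viewer there is one more tool, called after "Emit:" as name(argument=value, ...) on one line, values as JSON. step_arm: Moves the arm, as the interface text tells. Its arguments: {"type":"object","properties":{"steps":{"type":"array","items":{"type":"number"}},"gripper":{"type":"number"}},"required":["steps"]}

```bash
ls; mkdir -p pics
cat > h.py <<'E'
import numpy as np, cv2
from scipy.spatial.transform import Rotation as R
from workcell import robot
def cam(n):
    c=robot.camera_info(n); K=np.array([[c['fx'],0,c['cx']],[0,c['fy'],c['cy']],[0,0,1.]])
    q=np.array(c['orientation']); M=R.from_quat(q[[1,2,3,0]]).as_matrix()
    return K,np.array(c['distortion'],float),np.array(c['origin']),M
def ray(n,xy):
    K,D,o,M=cam(n); p=np.array([[[xy[0]*560,xy[1]*420]]],float)
    u=cv2.undistortPoints(p,K,D)[0,0]; return o,M@np.array([u[0],u[1],1])
def atz(n,xy,z):
    o,d=ray(n,xy); return (o+d*(z-o[2])/d[2])
def proj(n,P):
    K,D,o,M=cam(n); v=M.T@(np.array(P)-o)
    return cv2.projectPoints(v.reshape(1,1,3),np.zeros(3),np.zeros(3),K,D)[0][0,0]
def tri(a,b):
    A=0;B=0
    for o,d in(a,b):
        d=d/np.linalg.norm(d);P=np.eye(3)-np.outer(d,d);A=A+P;B=B+P@o
    return np.linalg.solve(A,B)
def save(n,f): cv2.imwrite('pics/'+f,robot.grab_frame(n)[:,:,::-1])
E
python3 - <<'E'
from h import *
for n in('top','side'):
    print(n,cam(n)[2],cam(n)[3][:,2]); save(n,n+'0.png')
Z=dict(tall_mid=.055,short_mid=.04,pocket1=.045,pocket2=.045,parked_mid=.055,wheel_axis=.145,handle=.145,weight=0,stopper=0,dish=0,beaker=0)
for q,z in Z.items():
    for n in('top','side'):
        for r in robot.mark_of(n,q)[:4]:
            print(q,n,round(r['confidence'],2),(np.array(r['xy'])*[560,420]).round(0),atz(n,r['xy'],z).round(3)[:2])
s=robot.read_state();print(s['tcp_rot'],s['position'],s['time'])
E
```

```text
pics
top [0.31112368 0.05810717 0.97463808] [ 2.17219737e-01 -9.74647656e-04 -9.76122244e-01]
side [0.4093008  0.86388383 0.92075638] [ 0.05140249 -0.70286563 -0.70946296]
tall_mid top 0.69 [304. 252.] [0.425 0.003]
tall_mid side 0.77 [304. 207.] [ 0.42  -0.006]
short_mid top 0.48 [235. 258.] [0.418 0.168]
short_mid side 0.69 [298. 260.] [0.427 0.166]
pocket1 top 0.88 [269. 166.] [0.645 0.081]
pocket1 top 0.87 [241. 160.] [0.664 0.15 ]
pocket1 side 0.9 [207. 250.] [0.657 0.153]
pocket1 side 0.74 [217. 232.] [0.643 0.091]
pocket1 side 0.34 [266. 200.] [ 0.527 -0.038]
pocket2 top 0.88 [269. 166.] [0.645 0.081]
pocket2 top 0.87 [241. 160.] [0.664 0.15 ]
pocket2 side 0.9 [207. 250.] [0.657 0.153]
pocket2 side 0.74 [217. 232.] [0.643 0.091]
pocket2 side 0.34 [266. 200.] [ 0.527 -0.038]
parked_mid top 0.57 [217. 156.] [0.671 0.21 ]
parked_mid top 0.16 [236. 257.] [0.419 0.164]
parked_mid side 0.55 [198. 268.] [0.665 0.219]
wheel_axis top 0.87 [401. 198.] [ 0.526 -0.211]
wheel_axis top 0.79 [417. 300.] [ 0.305 -0.222]
wheel_axis side 0.95 [388. 255.] [0.229 0.223]
wheel_axis side 0.74 [345.
[... 210 characters left out ...]
e top 0.42 [396. 176.] [ 0.576 -0.203]
handle side 0.61 [418. 240.] [0.156 0.172]
handle side 0.56 [252. 136.] [ 0.58  -0.195]
handle side 0.53 [271. 134.] [ 0.527 -0.211]
handle side 0.42 [355. 141.] [ 0.285 -0.192]
weight top 0.62 [242. 162.] [0.675 0.154]
weight top 0.55 [268. 252.] [0.436 0.091]
weight side 0.57 [293. 246.] [0.443 0.087]
stopper top 0.62 [331. 161.] [ 0.67  -0.081]
stopper side 0.46 [221. 203.] [ 0.665 -0.061]
dish top 0.55 [337. 211.] [ 0.535 -0.088]
dish side 0.64 [266. 201.] [ 0.535 -0.08 ]
beaker top 0.65 [397. 137.] [ 0.732 -0.264]
beaker side 0.67 [215. 160.] [ 0.718 -0.259]
[-0.11744723  0.11745282 -0.69727681  0.69729193] [ 0.17198994 -0.49603187  0.20511188] 1.2
```

```bash
python3 -c "
import cv2,numpy as np
a=cv2.imread('pics/top0.png');b=cv2.imread('pics/side0.png')
print(a.shape)"
```

```text
(420, 560, 3)
```

View pics/top0.png

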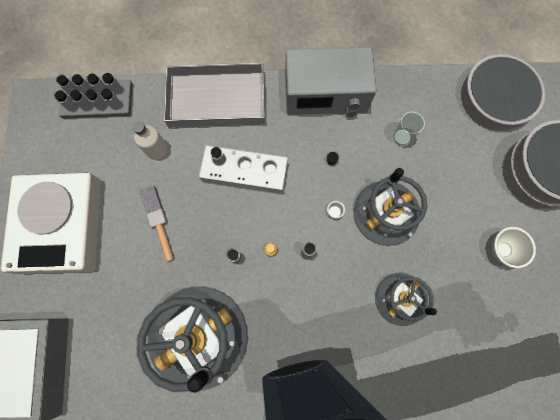

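View pics/side0.png

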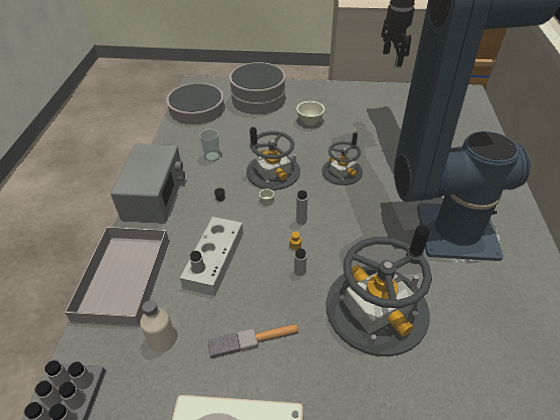

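The top view shows the tall tube at (309,250), the short one at (234,256) and the weight between them at (270,250). The block mouths are p1 (270,167), p2 (244,163) and p3 occupied (217,156). The middle-sized valve is at (397,205), and the large and small ones are decoys. Next I'll zoom in.

Run:
```python
from h import *
a=cv2.imread('pics/top0.png');b=cv2.imread('pics/side0.png')
A=cv2.resize(a[155:255,345:445],(400,400),interpolation=2)
B=cv2.resize(b[115:195,240:320],(400,400),interpolation=2)
cv2.imwrite('pics/v.png',np.hstack([A,B]))
def px(n,x,y): return ray(n,(x/560,y/420))
for q,t,s in(('tall',(304,252),(304,207)),('short',(235,258),(298,260)),('axis',(401,198),(271,133)),('handle',(396,176),(252,136)),('p1',(269,166),(217,232)),('p2',(241,160),(207,250)),('parked',(217,156),(198,268))):
    print(q,tri(px('top',*t),px('side',*s)).round(4))
# subpixel masks
for q,n in(('tall','top'),('tall','side'),('short','top'),('short','side')):
    for r in robot.mark_of(n,q)[:2]: print(q,n,r['confidence'],atz(n,r['xy'],0).round(4))
s=robot.read_state();q=np.array(s['tcp_rot']);print(R.from_quat(q[[1,2,3,0]]).as_matrix().round(3))
```

```text
tall [0.4219 0.0043 0.0656]
short [0.4227 0.1678 0.0408]
axis [ 0.526  -0.2088  0.1489]
handle [ 0.5813 -0.2067  0.1366]
p1 [0.6481 0.0812 0.033 ]
p2 [0.6614 0.1513 0.0428]
parked [0.6719 0.2114 0.0467]
tall top 0.62 [ 0.4232 -0.0015  0.    ]
tall top 0.36 [0.4277 0.1649 0.    ]
tall side 0.84 [0.4188 0.0027 0.    ]
short top 0.47 [0.4272 0.1649 0.    ]
short side 0.5 [0.4197 0.1738 0.    ]
[[-0.945  0.     0.328]
 [-0.328  0.    -0.945]
 [-0.    -1.    -0.   ]]
```

View pics/v.png

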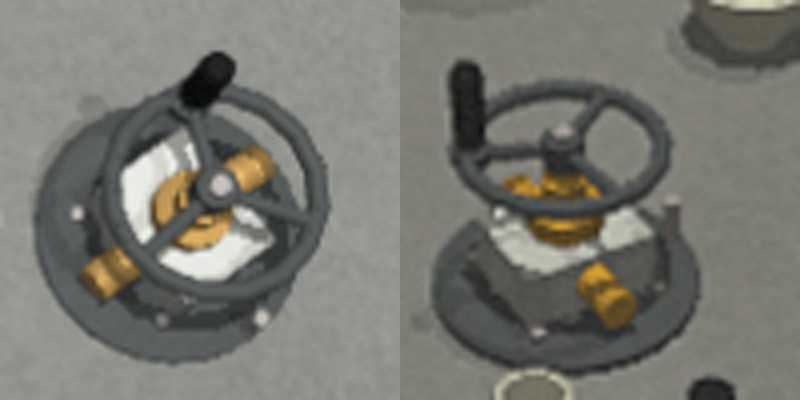

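Run:
```python
from h import *
def px(n,x,y): return ray(n,(x/560,y/420))
def az(n,x,y,z): return atz(n,(x/560,y/420),z).round(4)[:2]
print('hub',az('top',399.75,201.5,.116),az('side',272.6,141,.116))
print('htop',az('top',399,172,.169),az('side',253.2,128.6,.169))
print('hbot',az('top',394.3,180,.116),az('side',254,143,.116))
print('pin',tri(px('top',410.3,234),px('side',294.6,156)).round(4), az('side',294.6,163,.0))
# base plate / pocket circle fits
a=cv2.imread('pics/top0.png');b=cv2.imread('pics/side0.png')
A=cv2.resize(a[135:275,190:330],(560,560),interpolation=2)
cv2.imwrite('pics/blk.png',A)
for n,q in(('top','handle'),('side','handle')):
  for m in robot.masks_of(n,q)[:3]:
    ys,xs=np.nonzero(m['region']);print(n,round(m['confidence'],2),xs.mean().round(1),ys.mean().round(1),xs.min(),xs.max(),ys.min(),ys.max())
for n,q in(('top','pocket1'),('side','pocket1')):
  for r in robot.mark_of(n,q)[:3]: print(n,q,(np.array(r['xy'])*[560,420]).round(1),atz(n,r['xy'],.045).round(4))
for n,q in(('top','tall'),('side','tall'),('top','short'),('side','short')):
  for m in robot.masks_of(n,q)[:2]:
    ys,xs=np.nonzero(m['region']);print(n,q,round(m['confidence'],2),xs.mean().round(1),ys.mean().round(1),xs.min(),xs.max(),ys.min(),ys.max())
```

```text
hub [ 0.5248 -0.2154] [ 0.5241 -0.2155]
htop [ 0.5775 -0.2035] [ 0.5773 -0.1992]
hbot [ 0.5761 -0.2079] [ 0.578 -0.202]
pin [ 0.4619 -0.2612  0.0275] [ 0.4596 -0.2593]
top 0.66 197.2 381.5 187 207 372 391
top 0.58 430.7 310.8 426 436 308 314
top 0.55 396.0 175.1 390 402 169 182
side 0.67 252.7 135.7 249 256 127 144
side 0.61 419.0 240.5 410 428 226 255
top pocket1 [268.9 165.9] [0.6455 0.081  0.045 ]
top pocket1 [241.3 159.9] [0.6638 0.1501 0.045 ]
side pocket1 [207.3 249.8] [0.6572 0.1535 0.045 ]
side pocket1 [217.2 231.6] [0.6433 0.0908 0.045 ]
side pocket1 [266.2 199.7] [ 0.5275 -0.0376  0.045 ]
top tall 0.56 308.2 251.2 302 315 243 259
top tall 0.25 218.0 156.4 211 225 147 165
side tall 0.7 301.2 207.8 296 307 191 224
top short 0.52 234.8 256.5 228 242 250 263
top short 0.17 245.6 170.8 200 287 146 194
side short 0.84 299.3 261.6 294 304 249 274
```

View pics/blk.png

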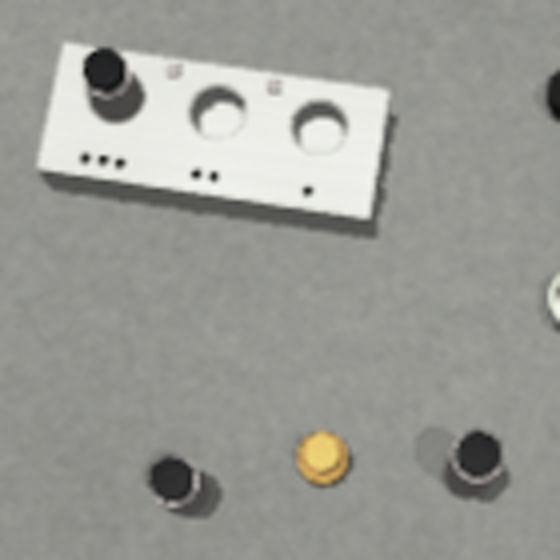

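Run:
```python
from h import *
def az(n,x,y,z): return atz(n,(x/560,y/420),z).round(4)[:2]
c=lambda x,y:(190+(x+.5)/4-.5,135+(y+.5)/4-.5)
for x,y in((65,43),(389,92),(371,219),(38,172)): print('corner',az('top',*c(x,y),.045))
print('p1',az('top',*c(320,127),.045),'p2',az('top',*c(218,112),.045))
print('tallcap',az('top',*c(478,452),.110),'shortcap',az('top',*c(172,477),.08))
b=cv2.imread('pics/side0.png')
B1=cv2.resize(b[210:300,175:265],(400,400),interpolation=2)
B2=cv2.resize(b[185:285,260:360],(400,400),interpolation=2)
cv2.imwrite('pics/s2.png',np.hstack([B1,B2]))
```

```text
corner [0.7062 0.24  ]
corner [0.6659 0.0351]
corner [0.5831 0.0493]
corner [0.6207 0.256 ]
p1 [0.6441 0.0792] p2 [0.6563 0.1431]
tallcap [ 0.4274 -0.0051] shortcap [0.4227 0.169 ]
```

View pics/s2.png

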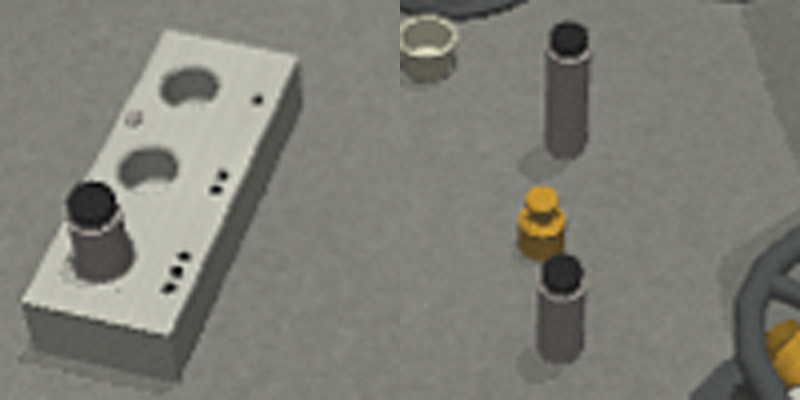

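Run:
```python
from h import *
def az(x,y,z): return atz('side',(x/560,y/420),z).round(4)[:2]
f=4.4444
print('p1',az(175+190/f-.4,210+88/f-.4,.045),'p2',az(175+149/f-.4,210+168/f-.4,.045))
print('tall',az(260+169/4-.4,185+35/4-.4,.110),'short',az(260+163/4-.4,185+267/4-.4,.08))
print('corner p1 end',az(175+165/f-.4,210+30/f-.4,.045),az(175+299/f-.4,210+60/f-.4,.045))
```

```text
p1 [0.6443 0.0831] p2 [0.6567 0.1455]
tall [ 0.4275 -0.0012] short [0.4227 0.1711]
corner p1 end [0.6679 0.037 ] [0.5832 0.0562]
```

```bash
cat >> h.py <<'E'
def plan(target,yaw=None,start=None,step=3.8,spin=6.5):
    s=robot.read_state(); q=np.array(s['tcp_rot']); M=R.from_quat(q[[1,2,3,0]]).as_matrix()
    p=np.array(start[:3] if start else s['position'])*100; y0=start[3] if start else np.degrees(np.arctan2(M[1,2],M[0,2]))
    print('t',round(s['time'],2),'p',p.round(2),'yaw',round(y0,2),'F',np.round(s['force'],1),'w',round(s['grip_width'],3),'tilt',M[2].round(3))
    t=np.array(target)*100; yaw=y0 if yaw is None else yaw
    n=int(np.ceil(max(np.abs(t-p).max()*1.0/step,np.linalg.norm(t-p)/step,abs(yaw-y0)/spin,1)))
    cur=p.copy();y=y0;out=[]
    for k in range(n):
        w=p+(t-p)*(k+1)/n-cur; a=np.radians(y); x=np.array([np.sin(a),-np.cos(a),0]);z=np.array([np.cos(a),np.sin(a),0])
        r=np.round([w@x,-w[2],w@z,-(y0+(yaw-y0)*(k+1)/n-y)],2)
        cur=cur+r[0]*x-np.array([0,0,r[1]])+r[2]*z; y-=r[3]; out.append(r.tolist())
    for i in range(0,n,5): print([v for r in out[i:i+5] for v in r])
    print('end',cur.round(2),round(y,2)); return cur/100,y
E
python3 -c "
from h import *
e,y=plan([.4275,-.003,.205],-10.7)
plan([.4275,-.003,.051],start=[*e,y])"
```

```text
t 1.8 p [ 17.2  -49.6   20.51] yaw -70.87 F [0.3 0.5 0.9] w 1.003 tilt [ 0. -1.  0.]
[-2.69, 0.0, -2.55, -4.01, -2.85, 0.0, -2.35, -4.01, -3.02, 0.0, -2.15, -4.01, -3.16, 0.0, -1.93, -4.02, -3.28, 0.0, -1.71, -4.01]
[-3.4, 0.0, -1.47, -4.01, -3.49, 0.01, -1.23, -4.01, -3.57, -0.0, -0.98, -4.01, -3.63, -0.0, -0.73, -4.01, -3.67, -0.0, -0.48, -4.02]
[-3.7, -0.0, -0.21, -4.01, -3.7, -0.0, 0.04, -4.01, -3.69, 0.0, 0.3, -4.01, -3.66, 0.0, 0.56, -4.01, -3.61, 0.0, 0.81, -4.01]
end [42.75 -0.3  20.5 ] -10.7
t 1.8 p [42.75 -0.3  20.5 ] yaw -10.7 F [0.3 0.5 0.9] w 1.003 tilt [ 0. -1.  0.]
[-0.0, 3.08, 0.0, -0.0, -0.0, 3.08, 0.0, -0.0, -0.0, 3.08, 0.0, -0.0, -0.0, 3.08, 0.0, -0.0, -0.0, 3.08, 0.0, -0.0]
end [42.75 -0.3   5.1 ] -10.7
```

Emit:
step_arm(steps=[-2.69,0,-2.55,-4,-2.85,0,-2.35,-4,-3.02,0,-2.15,-4,-3.16,0,-1.93,-4,-3.28,0,-1.71,-4], gripper=0)

```text
time: 2.22
position: [0.2576, -0.3302, 0.2051]
tcp_rot: [-0.238, 0.238, -0.666, 0.666]
force: [0.7, 0.5, -0.2]
grip_width: 1.002
```

Emit:
step_arm(steps=[-3.4,0,-1.47,-4,-3.49,0,-1.23,-4,-3.57,0,-0.98,-4,-3.63,0,-0.73,-4,-3.67,0,-0.48,-4])

```text
time: 2.63
position: [0.3431, -0.1659, 0.2054]
tcp_rot: [-0.35, 0.35, -0.614, 0.615]
force: [0.4, -0.4, 0.8]
grip_width: 0.998
```

Emit:
step_arm(steps=[-3.7,0,-0.21,-4,-3.7,0,0.04,-4,-3.69,0,0.3,-4,-3.66,0,0.56,-4,-3.61,0,0.81,-4])

```text
time: 3.05
position: [0.4288, -0.0015, 0.2054]
tcp_rot: [-0.452, 0.451, -0.544, 0.545]
force: [1.0, -0.5, 0.4]
grip_width: 1.003
```

Emit:
step_arm(steps=[0,0,0,0,0,0,0,0])

```text
time: 3.22
position: [0.4284, -0.0017, 0.205]
tcp_rot: [0.451, -0.452, 0.544, -0.544]
force: [-0.2, 0.1, -0.1]
grip_width: 1.003
```

Emit:
step_arm(steps=[0.14,3.1,-0.06,0,0,3.1,0,0,0,3.1,0,0,0,3.1,0,0,0,3,0,0])

```text
time: 3.63
position: [0.4268, -0.0061, 0.0498]
tcp_rot: [-0.449, 0.45, -0.546, 0.546]
force: [0.6, -0.3, -1.1]
grip_width: 1.0
```

Emit:
step_arm(steps=[0,0,0,0,0,0,0,0,0,0,0,0,0,0,0,0,0,0,0,0], gripper=1)

```text
time: 4.05
position: [0.4297, -0.0053, 0.0543]
tcp_rot: [-0.451, 0.449, -0.544, 0.547]
force: [-0.8, 0.0, 3.6]
grip_width: 0.317
```

Emit:
step_arm(steps=[0,0,0,0,0,0,0,0,0,0,0,0,0,0,0,0,0,0,0,0])

```text
time: 4.47
position: [0.4297, -0.0051, 0.0543]
tcp_rot: [-0.452, 0.449, -0.544, 0.547]
force: [-1.0, -0.9, 6.1]
grip_width: 0.312
```

Emit:
step_arm(steps=[0,-3,0,0,0,-3,0,0,0,-3,0,0,0,0,0,0])

```text
time: 4.8
position: [0.4319, -0.0053, 0.1487]
tcp_rot: [-0.453, 0.447, -0.542, 0.549]
force: [0.3, 0.1, -0.1]
grip_width: 0.311
```

Run:
```python
from h import *
save('top','t1.png');save('side','s1.png')
a=cv2.imread('pics/top0.png')
a=cv2.imread('pics/top1.png') if 0 else cv2.imread('pics/t1.png');b=cv2.imread('pics/s1.png')
cv2.imwrite('pics/g1.png',np.hstack([cv2.resize(a[190:290,260:360],(400,400),interpolation=2),cv2.resize(b[140:240,250:350],(400,400),interpolation=2)]))
for n in('top','side'):
  for r in robot.mark_of(n,'tall')[:2]:print(n,r,)
e,y=plan([.6442,.081,.17],-10.7)
```

```text
side {'xy': [0.5389, 0.469], 'confidence': 0.84}
t 5.0 p [42.69 -0.45 14.04] yaw -10.87 F [-0.5  0.1 -1.1] w 0.313 tilt [ 0.    -1.    -0.001]
[-1.78, -0.42, 2.82, -0.02, -1.79, -0.43, 2.82, -0.03, -1.78, -0.42, 2.82, -0.02, -1.78, -0.42, 2.82, -0.03, -1.78, -0.42, 2.82, -0.02]
[-1.78, -0.43, 2.82, -0.02, -1.78, -0.42, 2.82, -0.03]
end [64.42  8.1  17.  ] -10.7
```

View pics/g1.png

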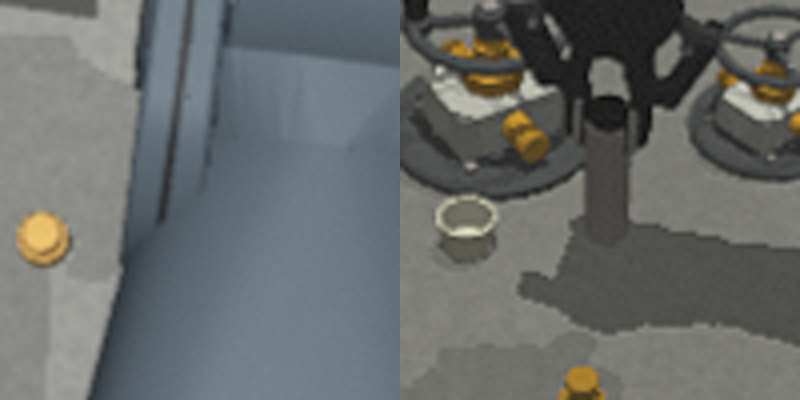

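Run:
```python
from h import *
def az(x,y,z): return atz('side',(x/560,y/420),z).round(4)[:2]
print(az(301.1,164.9,.196), az(250+206/4-.4,140+228/4-.4,.086))
b=cv2.imread('pics/s1.png')
g=b[140:240,270:330].max(2).astype(int)
for r in(178-140,184-140,190-140): print(g[r,10:50])
b=cv2.imread('pics/side0.png');g=b[:,270:330].max(2).astype(int)
for r in(204,210,216): print(g[r,10:50])
```

```text
[ 0.4321 -0.0138] [ 0.4295 -0.0139]
[ 82  87  95  94  94  92  68  80  87  83  82  81  80  80  81  81  73  68
  71  73  74  71  75  71  73  63  60  71  95 121 129 126 122 123 120 126
 124 123 122 124]
[ 76  80  86  85  85  84  85  83  79  67  53  41  72 122 137 123  85  69
  70  71  71  74  72  75  71  71  67 101 122 124 124 124 125 120 120 121
 121 123 124 122]
[136 135 129 128 126 125 126 124 127 126 127 124 125 126 131 119  85  65
  71  72  73  73  75  72  70  69  67 104 120 127 129 124 125 123 125 128
 127 126 123 123]
[130 132 131 133 131 131 129 131 129 128 127 126 131 134 136 134 104  78
  76  82  83  80  78  79  80  78  70 100 126 130 129 127 126 131 129 130
 130 131 130 129]
[131 130 130 130 134 132 130 131 132 132 132 133 132 133 136 140  97  72
  80  79  81  81  81  79  81  79  73 120 133 127 126 126 128 128 125 128
 128 129 124 129]
[137 134 132 130 132 131 129 128 131 129 130 131 134 131 130 135  98  77
  79  82  79  85  82  81  80  77  80 119 132 132 130 129 129 130 128 128
 130 128 124 127]
```

Run:
```python
from h import *
def ay(x,y,Y):
    o,d=ray('side',(x/560,y/420)); return (o+d*(Y-o[1])/d[1]).round(4)
for Y in(-.006,-.003,0): print(ay(301.7,190.5,Y),ay(301.7,184.5,Y),'|',ay(301.6,216.5,Y),ay(301.6,204.5,Y))
for Y in (-.003,): print('foot',ay(301.5,200.5,Y+.01),'cap top far edge',ay(301.5,163.2,Y-.013))
s=robot.read_state();print(s['position'],s['time'])
```

```text
[ 0.4283 -0.006   0.1157] [ 0.4288 -0.006   0.1369] | [ 0.4261 -0.006   0.0172] [ 0.4273 -0.006   0.0641]
[ 0.4282 -0.003   0.1185] [ 0.4287 -0.003   0.1396] | [ 0.4261 -0.003   0.0203] [ 0.4272 -0.003   0.067 ]
[0.4281 0.     0.1213] [0.4287 0.     0.1423] | [ 0.426  -0.      0.0234] [0.4271 0.     0.07  ]
foot [0.4276 0.007  0.0917] cap top far edge [ 0.4313 -0.016   0.1998]
[ 0.42694325 -0.00449788  0.14040496] 5.0
```

Run:
```python
from h import *
e,y=plan([.643,.079,.15],-10.8)
```

```text
t 5.0 p [42.69 -0.45 14.04] yaw -10.87 F [-0.5  0.1 -1.1] w 0.313 tilt [ 0.    -1.    -0.001]
[-1.75, -0.14, 2.81, -0.01, -1.76, -0.13, 2.8, -0.01, -1.75, -0.14, 2.81, -0.01, -1.75, -0.14, 2.81, -0.01, -1.75, -0.14, 2.8, -0.01]
[-1.75, -0.13, 2.81, -0.01, -1.75, -0.14, 2.81, -0.01]
end [64.3  7.9 15. ] -10.8
```

Emit:
step_arm(steps=[-1.75,-0.14,2.81,0,-1.76,-0.13,2.8,0,-1.75,-0.14,2.81,0,-1.75,-0.14,2.81,0,-1.75,-0.14,2.8,0])

```text
time: 5.42
position: [0.5815, 0.0557, 0.1454]
tcp_rot: [0.449, -0.452, 0.546, -0.544]
force: [0.7, -1.2, -1.1]
grip_width: 0.317
```

Emit:
step_arm(steps=[-1.75,-0.13,2.81,0,-1.75,-0.14,2.81,0,0,2,0,0,0,2,0,0,0,0,0,0])

```text
time: 5.83
position: [0.6393, 0.0789, 0.102]
tcp_rot: [0.447, -0.454, 0.548, -0.542]
force: [-0.8, -0.6, -3.3]
grip_width: 0.313
```

Run:
```python
from h import *
save('top','t2.png');save('side','s2b.png')
a=cv2.imread('pics/t2.png');b=cv2.imread('pics/s2b.png')
cv2.imwrite('pics/g2.png',np.hstack([cv2.resize(a[110:210,220:320],(400,400),interpolation=2),cv2.resize(b[180:270,170:260],(400,400),interpolation=2)]))
plan([.643,.079,.105])
```

```text
t 5.93 p [64.1   7.87 10.73] yaw -10.87 F [-0.8 -0.3 -0.3] w 0.311 tilt [ 0.001 -1.    -0.007]
[-0.07, 0.23, 0.19, -0.0]
end [64.3  7.9 10.5] -10.87
```

View pics/g2.png

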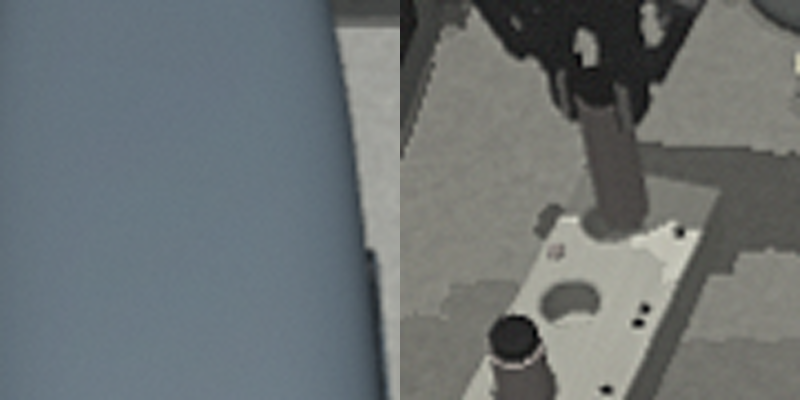

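Run:
```python
from h import *
b=cv2.imread('pics/s2b.png').max(2).astype(int)
for r in(205,210,215,220,225,228,230,232): print(r,b[r,205:232])
for z in(.045,.055,.08,.1): print(z,proj('side',[.6443,.0831,z]),proj('side',[.6427,.079,z]))
```

```text
205 [141 105  80  42  30  68  73  77  80  81  86  76  75  55  68  79  75  43
  33  32  88 130 136 136 132 127 129]
210 [129 130 129 128 133 130  84  68  75  75  76  73  75  74  74  75  70  64
 120 136 133 132 135 133 133 133 133]
215 [132 131 131 131 129 134 133  87  71  74  76  78  75  71  74  72  74  71
  69  81  88  89  90  88  87  87  85]
220 [134 134 130 132 132 123 120 127  88  71  75  75  76  77  73  75  76  76
  73  66 119 130 128 122 121 110 101]
225 [125 135 131 123 120 123 124 125 122  85  72  77  79  75  79  76  76  77
  76  74  78 117 125 121 123 123 123]
228 [ 91 131 142 142 151 126 100  82  80  78  77  76  77  76  78  76  78  76
  74  77  94 122 122 120 120 118 118]
230 [161 170 168 171 175 134  83  77  81  84  88  80  78  73  79  78  75  74
  67  90 117 118 114 136 140 192 195]
232 [174 168 171 171 169 176 140  93  78  80  83  85  92  96  95  89  95 108
 126 140 139 189 202 198 195 199 157]
0.045 [217.35184164 229.39903315] [218.22993803 228.27876744]
0.055 [216.93795949 226.82206528] [217.8222734  225.70127442]
0.08 [215.88032224 220.24171561] [216.78057323 219.11988749]
0.1 [215.00976644 214.83056002] [215.92318807 213.70820605]
```

Run:
```python
from h import *
def ay(x,y,Y):
    o,d=ray('side',(x/560,y/420)); return (o+d*(Y-o[1])/d[1]).round(4)
for Y in(.077,.081,.085): print(ay(217,210,Y),ay(220,225,Y))
print(ay(301.2,190,-.003))
P=np.array([.6427,.079,.055])
print(proj('side',P+[.01,0,0])-proj('side',P),proj('side',P+[0,.01,0])-proj('side',P),proj('side',P+[0,0,.01])-proj('side',P))
print(robot.read_state()['position'],robot.read_state()['joints'])
for n in('tall_mid','tall','short_mid'):
  for r in robot.mark_of('side',n)[:3]: print(n,r['confidence'],np.array(r['xy'])*[560,420])
for m in robot.masks_of('side','tall')[:2]:
    ys,xs=np.nonzero(m['region']);print(m['confidence'],xs.min(),xs.max(),ys.min(),ys.max(),xs.mean(),ys.mean())
```

```text
[0.639  0.077  0.1117] [0.6372 0.077  0.056 ]
[0.6378 0.081  0.1158] [0.636  0.081  0.0604]
[0.6367 0.085  0.1199] [0.6349 0.085  0.0647]
[ 0.4296 -0.003   0.1202]
[-3.78600696 -0.19346972] [-0.67787662  2.81953603] [-0.41276643 -2.60866161]
[0.64099526 0.07870506 0.10734145] [1.83930123e-02 3.73384308e-01 2.82721835e-01 1.48711487e+00
 7.55235826e-06 1.77894437e+00]
tall_mid 0.54 [218.792 211.302]
tall 0.77 [221.088 227.304]
tall 0.41 [291.816 245.91 ]
short_mid 0.75 [215.376 227.304]
short_mid 0.71 [300.104 259.392]
0.8 209 225 195 230 216.50969529085873 213.50692520775624
0.21 250 256 127 144 252.86486486486487 136.05405405405406
```

Run:
```python
from h import *
s=robot.read_state();print(s['time'],s['position'])
save('side','s3.png')
s=robot.read_state();print(s['time'],s['position'])
b=cv2.imread('pics/s3.png').max(2).astype(int)
for r in(205,208,210,215,220,225,228): print(r,b[r,205:232])
def ay(x,y,Y):
    o,d=ray('side',(x/560,y/420)); return (o+d*(Y-o[1])/d[1]).round(4)
```

```text
6.1333 [0.64404486 0.07857574 0.11270843]
6.1833 [0.64418332 0.07857655 0.11286022]
205 [136 140 125 100  75  73  74  74  77  76  73  80  58  75  80  59  77 110
 134 132 130 128 133 135 132 129 129]
208 [126 128 131 137  88  69  75  76  76  74  75  73  77  74  70  63 121 135
 133 131 129 129 132 133 131 131 128]
210 [130 130 131 133 102  75  74  74  77  75  73  74  76  72  72  67  92 128
 135 134 131 132 137 135 134 133 136]
215 [134 132 132 133 135 104  75  73  74  75  78  73  72  75  73  71  71  78
  86  86  86  87  85  87  86  85  84]
220 [135 135 131 132 133 128  98  74  76  76  79  75  76  72  76  75  75  67
 116 127 126 125 128 122 119 108 104]
225 [133 136 131 120 119 122 131  99  75  76  77  78  75  78  78  71  72  71
 106 125 125 123 122 122 121 123 122]
228 [ 87 164 204 159 120 113 103  81  82  84  79  82  79  79  82  81  83  83
  89 112 126 122 124 121 119 120 121]
```

Run:
```python
from h import *
b=cv2.imread('pics/side0.png').max(2).astype(int)
for r in range(224,237): print(r,b[r,206:230])
print(robot.read_state()['position'])
```

```text
224 [128 126 169 188 190 192 195 190 186 185 176 177 173 172 180 189 192 193
 192 190 192 192 189 191]
225 [127 144 183 190 190 193 188 174 159 155 128 119 119 118 129 145 169 188
 192 190 193 190 188 189]
226 [123 170 189 190 195 186 152 131 119  91  81  80  85  89  81  92 123 162
 188 193 192 189 186 190]
227 [139 183 192 192 198 148 113  81  82  84  91  92  93  92  91  87  78 121
 168 194 192 192 188 191]
228 [168 188 190 196 191 148  89  77  86  90  94  95  89  96  95  92  87 102
 158 192 192 188 190 189]
229 [189 190 193 197 175 114  76  83  89  89  93  92  96  95  95  93  88  75
 142 189 191 188 190 192]
230 [193 190 194 195 177 102  75  83  89  90  91  92  90  88  90  90  85  98
 175 193 191 188 190 189]
231 [192 191 192 194 179 109  72  81  87  87  83  97  97 100  94  90  83 130
 188 194 187 188 191 190]
232 [190 192 190 190 199 155 101  78  79  92 110 137 145 144 132 128 127 178
 192 190 188 190 192 189]
233 [193 193 190 188 191 191 161 116 107 139 177 181 178 179 172 186 198 200
 191 188 189 191 186 191]
234 [183 190 191 190 188 196 201 182 180 189 194 197 188 196 178 191 194 190
 188 188 190 191 191 187]
235 [136 181 192 189 191 192 191 192 192 194 192 192 191 192 192 193 194 193
 188 190 192 191 188 187]
236 [134 183 191 189 190 192 189 191 192 192 190 190 190 190 190 193 190 186
 188 189 190 190 189 186]
[0.64418332 0.07857655 0.11286022]
```

Emit:
step_arm(steps=[-0.03,0.5,0.15,0,0,0.5,0,0,0,0.5,0,0,0,0.5,0,0,0,0.5,0,0])

```text
time: 6.6
position: [0.6453, 0.0788, 0.0852]
tcp_rot: [-0.451, 0.45, -0.545, 0.545]
force: [1.0, 0.3, -1.2]
grip_width: 0.315
```

Emit:
step_arm(steps=[0,0,0,0,0,0,0,0,0,0,0,0,0,0,0,0,0,0,0,0])

```text
time: 7.02
position: [0.645, 0.0788, 0.0858]
tcp_rot: [0.45, -0.45, 0.545, -0.545]
force: [0.9, -0.0, -2.2]
grip_width: 0.311
```

Emit:
step_arm(steps=[0,0.5,0,0,0,0.5,0,0,0,0.5,0,0,0,0,0,0,0,0,0,0])

```text
time: 7.43
position: [0.6449, 0.0787, 0.07]
tcp_rot: [0.45, -0.45, 0.545, -0.545]
force: [2.9, -0.1, -1.8]
grip_width: 0.314
```

Emit:
step_arm(steps=[0,0.2,0,0,0,0.2,0,0,0,0,0,0,0,0,0,0,0,0,0,0])

```text
time: 7.85
position: [0.6454, 0.079, 0.0694]
tcp_rot: [-0.451, 0.45, -0.545, 0.545]
force: [-1.0, 0.3, 6.5]
grip_width: 0.313
```

Emit:
step_arm(steps=[0,-0.15,0,0,0,0,0,0,0,0,0,0,0,0,0,0,0,0,0,0], gripper=0)

```text
time: 8.27
position: [0.6446, 0.0786, 0.0677]
tcp_rot: [0.45, -0.451, 0.545, -0.545]
force: [0.4, -0.9, 1.1]
grip_width: 0.988
```

Emit:
step_arm(steps=[0,-1.5,0,0,0,-3,0,0,0,-3,0,0,0,-3,0,0,0,-1,0,0])

```text
time: 8.68
position: [0.647, 0.0787, 0.1889]
tcp_rot: [-0.452, 0.448, -0.543, 0.547]
force: [0.8, 0.4, -0.2]
grip_width: 1.001
```

Run:
```python
from h import *
e,y=plan([.4225,.170,.18],-10.8)
```

```text
t 8.68 p [64.7   7.87 18.89] yaw -10.88 F [ 0.8  0.4 -0.2] w 1.001 tilt [-0.002 -1.     0.008]
[-0.68, 0.13, -3.4, -0.01, -0.67, 0.12, -3.39, -0.01, -0.68, 0.13, -3.4, -0.01, -0.68, 0.13, -3.39, -0.01, -0.67, 0.12, -3.4, -0.01]
[-0.68, 0.13, -3.39, -0.01, -0.68, 0.13, -3.4, -0.02]
end [42.25 17.   18.  ] -10.8
```

Emit:
step_arm(steps=[-0.68,0,-3.36,0,-0.67,0,-3.36,0,-0.68,0,-3.36,0,-0.68,0,-3.36,0,-0.67,0,-3.36,0])

```text
time: 9.1
position: [0.4845, 0.1439, 0.1821]
tcp_rot: [0.45, -0.451, 0.546, -0.545]
force: [0.2, 1.3, 1.0]
grip_width: 1.002
```

Emit:
step_arm(steps=[-0.68,2,-3.36,0,-0.68,2,-3.36,0,0,0,0,0,0,0,0,0,0,0,0,0])

```text
time: 9.52
position: [0.4228, 0.1697, 0.1427]
tcp_rot: [-0.45, 0.451, -0.545, 0.545]
force: [-0.3, -0.0, -0.1]
grip_width: 1.0
```

Emit:
step_arm(steps=[0,0,0,0,0,0,0,0])

```text
time: 9.68
position: [0.4253, 0.1697, 0.145]
tcp_rot: [-0.451, 0.449, -0.545, 0.546]
force: [-0.2, 0.4, 0.2]
grip_width: 1.0
```

Run:
```python
from h import *
e,y=plan([.4235,.170,.035],-10.8)
save('side','s4.png');save('top','t4.png')
a=cv2.imread('pics/t4.png');b=cv2.imread('pics/s4.png')
cv2.imwrite('pics/g4.png',np.hstack([cv2.resize(a[130:290,200:360],(400,400),interpolation=2),cv2.resize(b[180:300,180:340],(533,400),interpolation=2)])[:, :800])
```

```text
t 9.68 p [42.53 16.97 14.5 ] yaw -10.93 F [-0.2  0.4  0.2] w 1.0 tilt [-0.001 -1.     0.004]
[0.0, 3.67, -0.06, -0.04, 0.0, 3.67, -0.06, -0.05, 0.0, 3.66, -0.07, -0.04]
end [42.35 17.    3.5 ] -10.8
```

View pics/g4.png

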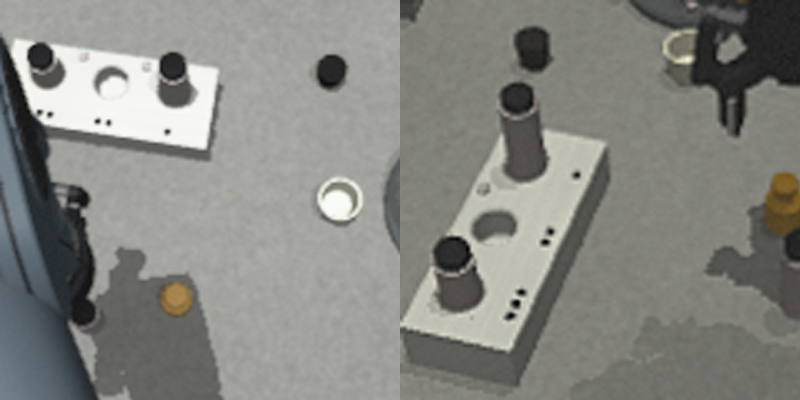

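Emit:
step_arm(steps=[0.2,3.6,-0.12,0,0,3.6,0,0,0,3.6,0,0,0,0.1,0,0,0,0,0,0])

```text
time: 10.2
position: [0.4192, 0.1671, 0.0323]
tcp_rot: [0.448, -0.452, 0.546, -0.544]
force: [-0.5, -0.2, 0.9]
grip_width: 1.003
```

Emit:
step_arm(steps=[0,0,0,0,0,0,0,0,0,0,0,0])

```text
time: 10.45
position: [0.4246, 0.1686, 0.0377]
tcp_rot: [-0.452, 0.448, -0.544, 0.546]
force: [-0.5, -0.9, 0.6]
grip_width: 1.003
```

Emit:
step_arm(steps=[0,0,0,0,0,0,0,0,0,0,0,0,0,0,0,0,0,0,0,0], gripper=1)

```text
time: 10.87
position: [0.4217, 0.168, 0.0346]
tcp_rot: [-0.451, 0.45, -0.545, 0.545]
force: [-1.2, -0.5, 8.7]
grip_width: 0.308
```

Emit:
step_arm(steps=[0,0,0,0,0,0,0,0,0,0,0,0])

```text
time: 11.12
position: [0.4218, 0.168, 0.0348]
tcp_rot: [-0.451, 0.45, -0.545, 0.545]
force: [-0.2, 0.1, 4.5]
grip_width: 0.3
```

Emit:
step_arm(steps=[0,-3,0,0,0,-3,0,0,0,-3,0,0,0,0,0,0,0,0,0,0])

```text
time: 11.53
position: [0.4226, 0.1682, 0.1255]
tcp_rot: [-0.451, 0.449, -0.545, 0.546]
force: [-0.2, -0.3, -2.3]
grip_width: 0.302
```

Emit:
step_arm(steps=[0,0,0,0,0,0,0,0,0,0,0,0,0,0,0,0,0,0,0,0])

```text
time: 11.95
position: [0.4206, 0.1677, 0.123]
tcp_rot: [0.45, -0.451, 0.545, -0.545]
force: [-0.8, 0.2, -1.9]
grip_width: 0.293
```

Run:
```python
from h import *
e,y=plan([.6568,.1425,.125],-10.8)
```

```text
t 11.95 p [42.06 16.77 12.3 ] yaw -10.87 F [-0.8  0.2 -1.9] w 0.293 tilt [ 0.001 -1.    -0.002]
[-0.28, -0.03, 3.38, -0.01, -0.28, -0.03, 3.38, -0.01, -0.29, -0.02, 3.39, -0.01, -0.28, -0.03, 3.38, -0.01, -0.28, -0.03, 3.38, -0.01]
[-0.28, -0.03, 3.38, -0.01, -0.28, -0.03, 3.38, -0.01]
end [65.68 14.25 12.5 ] -10.8
```

Run:
```python
from h import *
save('side','s5.png')
b=cv2.imread('pics/s5.png')
cv2.imwrite('pics/g5.png',cv2.resize(b[180:280,250:350],(500,500),interpolation=2))
print(robot.read_state()['grip_width'],robot.read_state()['position'])
```

```text
0.300056375591548 [0.42082377 0.16776593 0.12333717]
```

View pics/g5.png

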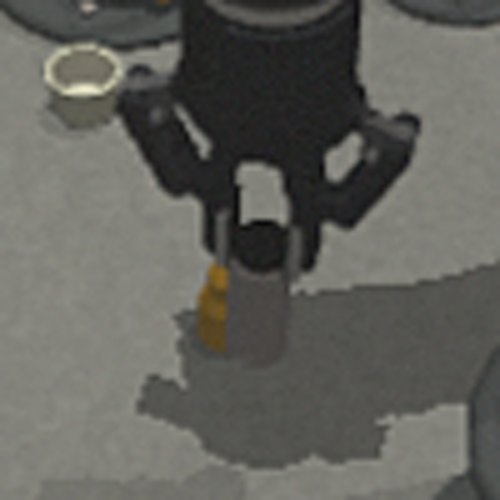

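Emit:
step_arm(steps=[-0.28,-0.03,3.38,0,-0.28,-0.03,3.38,0,-0.29,-0.02,3.39,0,-0.28,-0.03,3.38,0,-0.28,-0.03,3.38,0])

```text
time: 12.42
position: [0.5914, 0.1496, 0.1251]
tcp_rot: [0.45, -0.451, 0.545, -0.545]
force: [0.2, -0.2, -1.2]
grip_width: 0.303
```

Emit:
step_arm(steps=[-0.28,0,3.38,0,-0.28,0,3.38,0,0,1.5,0,0,0,1,0,0,0,0,0,0])

```text
time: 12.83
position: [0.6551, 0.1422, 0.0959]
tcp_rot: [0.448, -0.453, 0.547, -0.544]
force: [-0.7, -0.1, -2.8]
grip_width: 0.299
```

Emit:
step_arm(steps=[0,0,0,0,0,0,0,0,0,0,0,0,0,0,0,0,0,0,0,0])

```text
time: 13.25
position: [0.6577, 0.1428, 0.1023]
tcp_rot: [-0.451, 0.45, -0.545, 0.545]
force: [0.1, -0.7, -1.9]
grip_width: 0.296
```

Run:
```python
from h import *
save('side','s6.png')
print(robot.read_state()['position'])
b=cv2.imread('pics/s6.png').max(2).astype(int)
for r in(230,234,238,242): print(r,b[r,195:225])
a=cv2.imread('pics/side0.png').max(2).astype(int)
for r in range(246,253): print(r,a[r,198:220])
for z in(.045,.06,.08,.1): print(z,proj('side',[.6567,.1455,z]))
plan([.6568,.1425,.095],-10.8)
```

```text
[0.65769018 0.14282278 0.10195113]
230 [132 134 141  87  75  72  75  75  76  77  77  80  76  75  71  78  83  81
  77  76  78  79  80  79  76  76  75  73  79 120]
234 [140 136 139 116  80  72  76  78  75  74  75  76  80  77  70  68  90 106
 102  89  85  83  90  94 105 121 133 131 127 128]
238 [133 140 139 142 111  81  72  73  76  76  76  77  79  79  73  72  75 125
 131 126 126 129 126 130 127 130 126 126 126 128]
242 [140 139 140 136 131  90  73  75  76  78  76  76  79  77  78  73  84 121
 130 128 127 130 130 129 130 130 127 128 129 128]
246 [192 188 192 167 120  81  81  86  90  91  94  93  91  93  92  84 104 166
 194 195 190 192]
247 [193 190 188 146  85  73  85  85  92  91  93  95  93  92  95  86  77 167
 197 196 191 191]
248 [188 193 186 142  83  81  86  87  90  90  92  90  90  91  89  90  92 176
 198 193 191 190]
249 [194 191 187 134  80  79  86  88  89  84  96  99  98 100  92  79 109 178
 193 193 191 190]
250 [185 195 198 152  95  78  80  81  90 105 136 142 142 145 129 111 171 197
 195 193 192 192]
251 [ 87 172 197 183 142  92  84 102 138 176 181 180 181 182 174 185 197 197
 191 190 193 195]
252 [ 26  44 175 197 192 144 134 169 197 195 201 196 196 200 182 189 196 194
 189 192 194 194]
0.045 [208.11884472 247.3883921 ]
0.06 [207.3867149  243.52978904]
0.08 [206.38816178 238.27094484]
0.1 [205.36306924 232.87701746]
t 13.3 p [65.77 14.28 10.2 ] yaw -10.86 F [-0.9  0.3 -1. ] w 0.301 tilt [-0.001 -1.     0.002]
[0.05, 0.7, -0.08, -0.06]
end [65.68 14.25  9.5 ] -10.8
```

Emit:
step_arm(steps=[0.03,0.7,-0.17,0,0,0.7,0,0,0,0.5,0,0,0,0.5,0,0,0,0.5,0,0])

```text
time: 13.72
position: [0.6553, 0.1425, 0.0702]
tcp_rot: [0.45, -0.451, 0.545, -0.545]
force: [0.1, 0.0, -2.6]
grip_width: 0.296
```

Emit:
step_arm(steps=[0,0,0,0,0,0,0,0,0,0,0,0,0,0,0,0,0,0,0,0])

```text
time: 14.13
position: [0.6562, 0.1427, 0.0722]
tcp_rot: [-0.451, 0.45, -0.545, 0.545]
force: [0.5, -0.4, -1.7]
grip_width: 0.298
```

In the pocket with no contact force; continue home.

Emit:
step_arm(steps=[0,0.6,0,0,0,0.6,0,0,0,0.6,0,0,0,0,0,0,0,0,0,0])

```text
time: 14.55
position: [0.655, 0.1425, 0.0523]
tcp_rot: [0.45, -0.451, 0.546, -0.545]
force: [0.3, -0.6, -1.9]
grip_width: 0.3
```

Emit:
step_arm(steps=[0,0.3,0,0,0,0.3,0,0,0,0.2,0,0,0,0,0,0,0,0,0,0])

```text
time: 14.97
position: [0.6569, 0.1431, 0.0497]
tcp_rot: [-0.452, 0.449, -0.544, 0.546]
force: [-3.0, 0.4, 7.6]
grip_width: 0.298
```

Emit:
step_arm(steps=[0,-0.2,0,0,0,0,0,0,0,0,0,0,0,0,0,0,0,0,0,0], gripper=0)

```text
time: 15.38
position: [0.6556, 0.1426, 0.0471]
tcp_rot: [0.45, -0.451, 0.545, -0.545]
force: [-1.0, -0.3, -0.1]
grip_width: 0.977
```

Emit:
step_arm(steps=[0,-2,0,0,0,-3.5,0,0,0,-3.5,0,0,0,-3.5,0,0,0,-3.5,0,0])

```text
time: 15.8
position: [0.6554, 0.1426, 0.2087]
tcp_rot: [0.45, -0.451, 0.545, -0.545]
force: [0.6, 0.3, 1.0]
grip_width: 1.004
```

Run:
```python
from h import *
e,y=plan([.577,-.204,.21],start=[.656,.1427,.21,-10.85],yaw=-10.85)
print(robot.read_state()['position'])
```

```text
t 15.8 p [65.6  14.27 21.  ] yaw -10.85 F [0.6 0.3 1. ] w 1.004 tilt [ 0.    -1.    -0.001]
[3.55, -0.0, -0.12, -0.0, 3.56, -0.0, -0.13, -0.0, 3.55, -0.0, -0.12, -0.0, 3.55, -0.0, -0.12, -0.0, 3.56, -0.0, -0.13, -0.0]
[3.55, -0.0, -0.12, -0.0, 3.56, -0.0, -0.12, -0.0, 3.55, -0.0, -0.13, -0.0, 3.55, -0.0, -0.12, -0.0, 3.56, -0.0, -0.12, -0.0]
end [ 57.7 -20.4  21. ] -10.85
[0.6553895 0.1425823 0.2086723]
```

Emit:
step_arm(steps=[3.55,0,-0.12,0,3.56,0,-0.13,0,3.55,0,-0.12,0,3.55,0,-0.12,0,3.56,0,-0.13,0])

```text
time: 16.22
position: [0.6158, -0.032, 0.2074]
tcp_rot: [-0.451, 0.451, -0.545, 0.545]
force: [1.0, -0.5, -0.2]
grip_width: 0.998
```

Emit:
step_arm(steps=[3.55,0,-0.12,0,3.56,0,-0.12,0,3.55,0,-0.13,0,3.55,0,-0.12,0,3.56,0,-0.12,0])

```text
time: 16.63
position: [0.576, -0.2056, 0.2073]
tcp_rot: [0.45, -0.45, 0.545, -0.545]
force: [0.0, -0.5, -0.4]
grip_width: 0.998
```

Emit:
step_arm(steps=[0,0,0,0,0,0,0,0,0,0,0,0,0,0,0,0,0,0,0,0])

```text
time: 17.05
position: [0.5771, -0.2026, 0.2076]
tcp_rot: [0.451, -0.451, 0.545, -0.545]
force: [0.5, -0.5, 0.2]
grip_width: 1.0
```

Run:
```python
from h import *
save('side','s7.png');save('top','t7.png')
a=cv2.imread('pics/t7.png');b=cv2.imread('pics/s7.png')
cv2.imwrite('pics/g7.png',np.hstack([cv2.resize(b[70:190,200:320],(400,400),interpolation=2),cv2.resize(b[200:300,170:270],(400,400),interpolation=2)]))
e,y=plan([.577,-.2045,.125],yaw=-10.85)
```

```text
t 17.15 p [ 57.71 -20.27  20.77] yaw -10.76 F [0.7 0.8 0.2] w 0.999 tilt [-0. -1.  0.]
[0.06, 2.76, 0.01, 0.03, 0.06, 2.75, 0.0, 0.03, 0.05, 2.76, 0.01, 0.03]
end [ 57.7  -20.45  12.5 ] -10.85
```

View pics/g7.png

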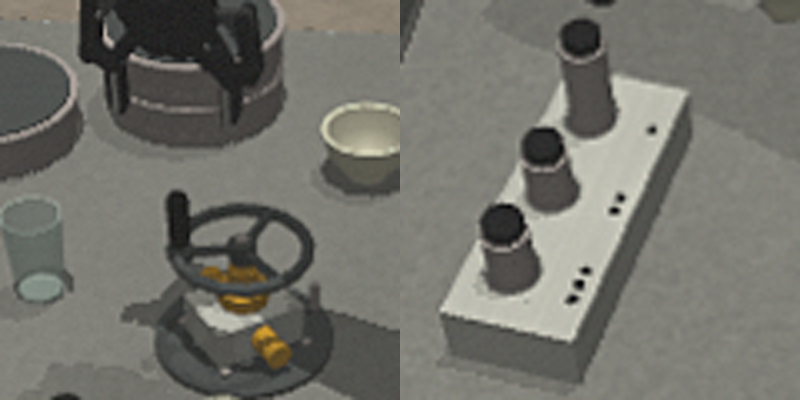

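Both tubes stand home: the caps at p2 and p3 are level. The gripper is centred over the handle at about (177,200) in the crop. I'll descend and grip.

Emit:
step_arm(steps=[0.06,2.75,0,0,0.06,2.75,0,0,0.05,2.75,0,0,0,0,0,0,0,0,0,0])

```text
time: 17.57
position: [0.5748, -0.2042, 0.123]
tcp_rot: [0.45, -0.451, 0.547, -0.543]
force: [0.8, 0.2, 0.3]
grip_width: 1.001
```

Emit:
step_arm(steps=[0,0,0,0,0,0,0,0,0,0,0,0])

```text
time: 17.82
position: [0.5781, -0.2064, 0.1282]
tcp_rot: [-0.451, 0.45, -0.543, 0.547]
force: [-1.0, -0.3, 1.1]
grip_width: 1.0
```

Emit:
step_arm(steps=[0,0,0,0,0,0,0,0,0,0,0,0,0,0,0,0,0,0,0,0], gripper=1)

```text
time: 18.23
position: [0.5768, -0.2058, 0.1252]
tcp_rot: [-0.451, 0.45, -0.545, 0.545]
force: [9.1, -1.3, 3.0]
grip_width: 0.301
```

Emit:
step_arm(steps=[0,0,0,0,0,0,0,0,0,0,0,0,0,0,0,0,0,0,0,0])

```text
time: 18.65
position: [0.5791, -0.206, 0.126]
tcp_rot: [-0.452, 0.449, -0.544, 0.547]
force: [4.5, -0.3, -0.5]
grip_width: 0.197
```

```bash
cat >> h.py <<'E'
def arc(start,c,r,a0,a1,step,yaw,z=0):
    n=int(np.ceil(abs(a1-a0)/step)); a=np.radians(yaw); x=np.array([np.sin(a),-np.cos(a)]);zz=np.array([np.cos(a),np.sin(a)])
    cur=np.array(start)*100.; out=[]
    for k in range(n):
        t=np.radians(a0+(a1-a0)*(k+1)/n); w=np.array(c)*100+100*r*np.array([np.cos(t),np.sin(t)])-cur
        rr=np.round([w@x,w@zz],1); cur=cur+rr[0]*x+rr[1]*zz; out+= [[float(rr[0]),0,float(rr[1]),0]]
    for i in range(0,n,5): print([v for q in out[i:i+5] for v in q])
    print('end',cur.round(2))
E
python3 -c "
from h import *
arc([.578,-.2055],[.5245,-.2155],.055,10,-120,26,-10.8)"
```

```text
[2.5, 0, 0.4, 0, 2.3, 0, -0.8, 0, 1.8, 0, -1.7, 0, 0.8, 0, -2.3, 0, -0.2, 0, -2.5, 0]
end [ 49.67 -26.33]
```

Emit:
step_arm(steps=[2.5,0,0.4,0,2.3,0,-0.8,0])

```text
time: 18.82
position: [0.5694, -0.2514, 0.126]
tcp_rot: [-0.455, 0.448, -0.542, 0.547]
force: [5.0, 0.8, 0.3]
grip_width: 0.2
```

Emit:
step_arm(steps=[0,0,0,0,0,0,0,0,0,0,0,0])

```text
time: 19.07
position: [0.5651, -0.2562, 0.126]
tcp_rot: [-0.449, 0.45, -0.543, 0.548]
force: [3.6, -7.0, -0.6]
grip_width: 0.197
```

Emit:
step_arm(steps=[1.8,0,-1.7,0,0.8,0,-2.3,0,-0.2,0,-2.5,0])

```text
time: 19.32
position: [0.4972, -0.2655, 0.1258]
tcp_rot: [-0.451, 0.449, -0.544, 0.547]
force: [7.5, 7.3, 2.9]
grip_width: 0.202
```

Emit:
step_arm(steps=[0,0,0,0,0,0,0,0,0,0,0,0])

```text
time: 19.57
position: [0.4948, -0.2638, 0.1259]
tcp_rot: [-0.45, 0.451, -0.545, 0.545]
force: [-2.3, 0.2, 4.2]
grip_width: 0.204
```

```bash
python3 -c "
from h import *
from scipy.optimize import least_squares as L
P=np.array([[.5791,-.206],[.5694,-.2514],[.5651,-.2562],[.4972,-.2655],[.4948,-.2638]])
s=L(lambda v:np.hypot(*(P-v[:2]).T)-.055,[.5245,-.2155]);c=s.x;print(c,s.fun*1e3)
a=np.degrees(np.arctan2(P[:,1]-c[1],P[:,0]-c[0]));print(a)
arc([.4955,-.2638],c,.055,a[-1],-150,18,-10.8)
"
```

```text
[ 0.52545359 -0.2182097 ] [ 0.01830772  0.07162045 -0.09006326  0.08754919 -0.06259684]
[  12.82186454  -37.06174106  -43.77798007 -120.85620266 -123.91573342]
[-0.6, 0, -1.2, 0, -0.8, 0, -0.9, 0]
end [ 47.75 -24.61]
```

Emit:
step_arm(steps=[-0.6,0,-1.2,0,-0.8,0,-0.9,0,0,0,0,0,0,0,0,0,0,0,0,0])

```text
time: 19.98
position: [0.4799, -0.2489, 0.126]
tcp_rot: [-0.45, 0.451, -0.542, 0.548]
force: [2.7, -5.0, 0.8]
grip_width: 0.201
```

Emit:
step_arm(steps=[-0.5,0,-0.3,0,-0.3,0,-0.1,0,0,0,0,0,0,0,0,0,0,0,0,0])

```text
time: 20.4
position: [0.4798, -0.2489, 0.1261]
tcp_rot: [-0.446, 0.452, -0.538, 0.554]
force: [8.0, -21.9, -7.2]
grip_width: 0.199
```

Emit:
step_arm(steps=[-0.4,0,-0.1,0,0,0,0,0,0,0,0,0,0,0,0,0])

```text
time: 20.73
position: [0.4798, -0.249, 0.1262]
tcp_rot: [-0.444, 0.453, -0.536, 0.557]
force: [8.4, -30.7, -11.6]
grip_width: 0.197
```

```bash
python3 -c "
from h import *
c=np.array([.52545,-.2182]);s=robot.read_state();p=np.array(s['position'][:2])-c
print(p,np.hypot(*p),np.degrees(np.arctan2(p[1],p[0])),s['force'])"
```

```text
[-0.04563204 -0.03076985] 0.05503695968192867 -146.0080706626674 [  8.38264581 -30.71564413 -11.57208691]
```

Emit:
step_arm(steps=[0.4,0,0.1,0,0.8,0,0.4,0,0,0,0,0,0,0,0,0])

```text
time: 21.07
position: [0.4798, -0.2488, 0.126]
tcp_rot: [-0.45, 0.45, -0.543, 0.548]
force: [4.5, -6.6, -0.1]
grip_width: 0.201
```

```bash
python3 -c "
from h import *
s=robot.read_state();print(s['position'],s['force'])
arc([.4785,-.247],[.52545,-.2182],.055,-146,214,24,-10.8)"
```

```text
[ 0.47981674 -0.24882159  0.12597128] [ 4.51940955 -6.61039574 -0.14473147]
[1.4, 0, 2.1, 0, 0.4, 0, 2.2, 0, -0.6, 0, 2.3, 0, -1.4, 0, 1.7, 0, -2.1, 0, 1.1, 0]
[-2.3, 0, 0.1, 0, -2.1, 0, -0.8, 0, -1.6, 0, -1.6, 0, -0.8, 0, -2.1, 0, 0.1, 0, -2.3, 0]
[1.0, 0, -2.1, 0, 1.8, 0, -1.4, 0, 2.2, 0, -0.6, 0, 2.2, 0, 0.3, 0, 2.0, 0, 1.3, 0]
end [ 48.01 -24.93]
```

Emit:
step_arm(steps=[1.4,0,2.1,0,0.4,0,2.2,0,-0.6,0,2.3,0,-1.4,0,1.7,0,-2.1,0,1.1,0])

```text
time: 21.48
position: [0.5744, -0.2435, 0.1259]
tcp_rot: [-0.448, 0.451, -0.545, 0.547]
force: [-5.8, -1.5, 7.4]
grip_width: 0.203
```

Emit:
step_arm(steps=[-2.3,0,0.1,0,-2.1,0,-0.8,0,-1.6,0,-1.6,0,-0.8,0,-2.1,0,0.1,0,-2.3,0])

```text
time: 21.9
position: [0.5224, -0.163, 0.1259]
tcp_rot: [-0.451, 0.451, -0.542, 0.547]
force: [3.9, -12.0, 1.1]
grip_width: 0.203
```

Emit:
step_arm(steps=[1.0,0,-2.1,0,1.8,0,-1.4,0,2.2,0,-0.6,0,2.2,0,0.3,0,2.0,0,1.3,0])

```text
time: 22.32
position: [0.4779, -0.246, 0.1258]
tcp_rot: [0.452, -0.45, 0.546, -0.544]
force: [3.4, 6.0, 5.1]
grip_width: 0.198
```

Emit:
step_arm(steps=[0,0,0,0,0,0,0,0,0,0,0,0])

```text
time: 22.57
position: [0.4795, -0.2484, 0.1259]
tcp_rot: [-0.45, 0.451, -0.544, 0.546]
force: [2.1, -0.8, 4.6]
grip_width: 0.2
```

```bash
python3 -c "
from h import *
c=np.array([.52545,-.2182]);s=robot.read_state();p=np.array(s['position'][:2])-c
print(p,np.hypot(*p),np.degrees(np.arctan2(p[1],p[0])),s['force'],s['joints'])
arc(s['position'][:2],c,.055,np.degrees(np.arctan2(p[1],p[0])),214,24,-10.8)"
```

```text
[-0.04595261 -0.03015954] 0.0549658101735198 -146.7223724164997 [ 2.09752273 -0.82893717  4.60966107] [-6.01734293e-01  8.12046923e-02 -2.31829339e-02  1.46452916e+00
 -6.03031356e-04  1.15839977e+00]
[1.2, 0, 1.8, 0, 0.5, 0, 2.1, 0, -0.4, 0, 2.1, 0, -1.2, 0, 1.8, 0, -1.8, 0, 1.2, 0]
[-2.1, 0, 0.4, 0, -2.1, 0, -0.3, 0, -1.8, 0, -1.2, 0, -1.2, 0, -1.8, 0, -0.4, 0, -2.1, 0]
[0.4, 0, -2.1, 0, 1.2, 0, -1.8, 0, 1.7, 0, -1.2, 0, 2.1, 0, -0.5, 0, 2.2, 0, 0.5, 0]
[1.8, 0, 1.1, 0]
end [ 47.93 -24.93]
```

Emit:
step_arm(steps=[1.2,0,1.8,0,0.5,0,2.1,0,-0.4,0,2.1,0,-1.2,0,1.8,0,-1.8,0,1.2,0])

```text
time: 22.98
position: [0.5702, -0.2502, 0.1259]
tcp_rot: [-0.448, 0.451, -0.545, 0.546]
force: [-3.8, -0.9, 6.9]
grip_width: 0.202
```

Emit:
step_arm(steps=[-2.1,0,0.4,0,-2.1,0,-0.3,0,-1.8,0,-1.2,0,-1.2,0,-1.8,0,-0.4,0,-2.1,0])

```text
time: 23.4
position: [0.5361, -0.164, 0.1259]
tcp_rot: [-0.45, 0.452, -0.543, 0.546]
force: [2.6, -9.0, 4.4]
grip_width: 0.199
```

Emit:
step_arm(steps=[0.4,0,-2.1,0,1.2,0,-1.8,0,1.7,0,-1.2,0,2.1,0,-0.5,0,2.2,0,0.5,0])

```text
time: 23.82
position: [0.471, -0.2264, 0.1259]
tcp_rot: [0.453, -0.45, 0.545, -0.544]
force: [7.4, 5.7, 2.5]
grip_width: 0.206
```

Emit:
step_arm(steps=[1.4,0,0.8,0,0,0,0,0,0,0,0,0,0,0,0,0,0,0,0,0])

```text
time: 24.23
position: [0.4769, -0.244, 0.1259]
tcp_rot: [-0.451, 0.451, -0.544, 0.545]
force: [2.7, -0.8, 5.6]
grip_width: 0.198
```

```bash
python3 -c "
from h import *
c=np.array([.52545,-.2182]);s=robot.read_state();p=np.array(s['position'][:2])-c
a=np.degrees(np.arctan2(p[1],p[0]))
print(p,np.hypot(*p),a,s['force'])
arc(s['position'][:2],c,.055,a,-146,24,-10.8)"
```

```text
[-0.04856378 -0.02578934] 0.054986640585464396 -152.0298797021439 [ 2.65207397 -0.84613136  5.61747374]
[0.4, 0, 0.4, 0]
end [ 48.01 -24.87]
```

Emit:
step_arm(steps=[0.5,0,0.4,0,0,0,0,0,0,0,0,0,0,0,0,0,0,0,0,0])

```text
time: 24.65
position: [0.4797, -0.2487, 0.1259]
tcp_rot: [0.451, -0.45, 0.545, -0.545]
force: [3.2, 1.1, 6.2]
grip_width: 0.2
```

```bash
python3 -c "
from h import *
c=np.array([.52545,-.2182]);s=robot.read_state();p=np.array(s['position'][:2])-c
print(np.hypot(*p),np.degrees(np.arctan2(p[1],p[0])),s['force'],s['time'])"
```

```text
0.05497674809867921 -146.32528192949877 [3.16061959 1.08348875 6.18896852] 24.65
```

Emit:
step_arm(steps=[0,0,0,0,0,0,0,0,0,0,0,0,0,0,0,0,0,0,0,0])

```text
time: 25.07
position: [0.4797, -0.2487, 0.1259]
tcp_rot: [0.451, -0.45, 0.545, -0.545]
force: [2.0, 0.4, 6.3]
grip_width: 0.197
```

```bash
python3 -c "
from h import *
save('side','end.png')"
```

```text
(no output)
```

View pics/end.png

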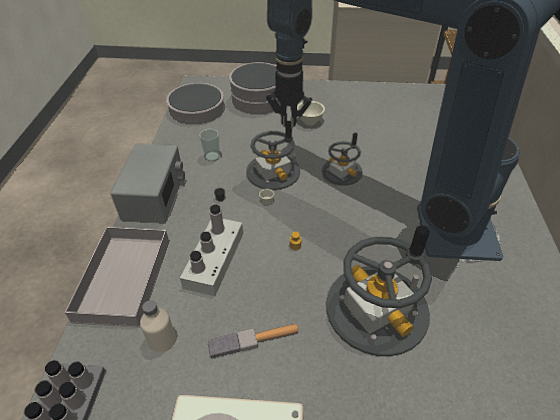

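The final view shows the gripper on the handle at (289,130), in line with the index pin. The tubes are home in the block at (216,215) and (206,240), and the bystanders have not moved.

```bash
python3 -c "
from workcell import robot
print(robot.sign_off())"
```

```text
the job is handed in; nothing more can be done
None
```

I finished the job and handed it in at about 25 s of the 72 s limit; the hand-in reports no verdict.

- **Tubes:** The tall tube went into pocket one, then the short one into pocket two, and I let go of each. Both met the pocket floor within 1 mm of the expected height, and the pictures show them upright, the short one level with the parked tube.
- **Valve:** I closed the middle-sized valve clockwise to its hard stop. It stayed at −146.0° under a push of about 32 N, and the camera put the index pin at −145°. I then backed it off two full turns counter-clockwise.
- **Finish:** The handle settled at −146.3°, about 0.3° short of exactly two turns. The gripper still holds it, with a steady 7 N or so on the tool.
- **Bystanders:** In the last side view they all look unmoved.
- **Disagreements in the checks:** The two cameras differed by 2–4 mm in y. The side view also put the tubes 2–3 mm off the pockets in x just before insertion. I made small corrections of under 2 mm, and both tubes went in without side load.

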